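Drive the bung out of a drying tube and brush it through

TASK

Take the tube brush out of its holder and, with its metal nose, drive the rubber bung out through the lower end of the slanted glass tube so that it drops into the dish below. Then scrub the tube from end to end three times up and down, each time drawing the bristles back up to the mouth and pushing down again until the metal nose sticks out of the lower end, and stand the brush back in its holder. Never lean hard on the glass or the stand, do not touch the bung with the gripper, and leave the bottle and beaker alone.

Things in the scene. Friction and masses are not known exactly. Their poses are not given: they have to be found in the camera images.
- stand: Retort stand, fixed to the bench: grey base plate 220 x 130 x 10 mm, a steel rod 11 mm thick and 215 mm high at its local x = +98 mm, and a clamp arm that holds the glass tube. Origin on the bench, z up; the tube's mouth leans toward the stand's -x side, 35 degrees from vertical.
- tube_end (a point): Centre of the lower end of the tube; its z axis runs up along the bore to the mouth (35 degrees from vertical). Lower collar 40 mm wide. Three spring balls in it, 4.5 mm above the end, stick about 3.5 mm into the bore once the bung is out (free passage 18 mm): the brush's nose passes them, its bristle head does not easily.
- tube_mouth (a point): Centre of the open upper end of the tube, 110 mm from tube_end along the axis, 185 mm above the bench; z axis as tube_end. Straight glass tube with a bore of 25 mm, open at the mouth; white collar 37 mm wide at the mouth; an aluminium clamp ring, 42 mm wide, 50 to 66 mm up from the lower end.
- bung: Black rubber bung, 30 g, in the tube's lower end. Origin on its axis at the flange's inner face, z along its neck. Flange (34 mm wide, 9 mm thick) outside against the tube's end; neck (22 mm wide, 18 mm long, grooved for the spring balls) up the bore. A push of some 5 to 20 N along the axis frees it with a snap after 1 to 3 mm; it drops after 5 to 15 mm in all.
- dish: Glass dish, loose, 100 mm across, 30 mm high, floor 4 mm thick, on the stand's base plate below the tube's lower end. Origin at the centre of its underside.
- brush: Tube brush, 210 mm long, 50 g, standing nose down in its holder. Origin at the nose's tip, z along the brush to the handle. Steel nose 10 mm wide, 18 mm long with its neck; bristle head 22 mm wide from 18 to 60 mm (1.5 mm to spare all round in the tube); stem 5 mm thick from 60 to 130 mm; square wooden handle 15 x 15 mm (flats face x and y) from 130 to 210 mm.
- brush_nose (a point): Tip of the brush's nose, z axis along the brush to the handle.
- brush_grip (a point): Point in the middle of the handle, 165 mm from the nose, where to grip; axes as the brush.
- holder: Brush holder, fixed: a grey round foot 76 mm wide and a white upright tube 77 mm high, 33 mm outside (41 mm at its flared mouth), bore 25 mm (33 mm at the very mouth), inner floor 12 mm above the bench. Origin on its axis at the bench.
- bottle: Bystander: reagent bottle, 56 mm wide, 105 mm high, loose. Holder and bottle may stand on either side of the stand.
- beaker: Bystander: glass beaker, 45 mm wide, 59 mm high, loose, behind the stand.

How it is judged:
By the outcome, as a careful person would: the job done as asked, in the order asked, and still so for the second after the job is handed in, with the robot touching nothing.
It also fails if it takes over 53 s, if anything falls off the work surface, if the arm or the gripper's body presses on something with over 40 N, if the wrist force passes 120 N, or if a joint passes its speed limit or range.

ROBOT

A 6-joint arm with a two-finger parallel gripper is mounted at the origin on a cart in front of the work surface, level with it; the furniture and walls round the work are solid. World frame = base frame: x ahead of the robot, y to its left, z up, the work surface at z = 0. Lengths are in mm, angles in rad, forces in N, time in s.
With the tool pointing down it reaches from about 375 to 750 mm from the base axis. Payload 9 kg.
Tool frame: the origin (TCP) lies where the fingers leave the gripper's body, on its centre line; the fingertips stand 73 mm ahead of it and the grasp point (between the pads) lies 54 mm ahead of it; z points along the fingers, y is the line along which they close (so a half turn about z gives the same grasp; the last joint's range is limited). The gripper opens to 85 mm and grips with 20 to 120 N. Pads are 22 mm wide; open, the fingers measure 114 mm over their backs; the gripper's body (76 mm by 85 mm) begins 54 mm behind the grasp point. The pads swing forward as they close: fully open they stand 13 mm farther back than shut.
Start: joints at [-1.547, 0.104, 0.097, 1.564, 0, 1.353], TCP at [143.678, -582.568, 303.931] pointing down, gripper open.
Joint ranges: [-2.99, 2.99], [-0.84, 1.86], [-1.1, 1.16], [-1.84, 2.11], [-1.51, 1.56], [-3.14, 3.14]. Speed limits (rad/s): [2.22, 2.22, 2.57, 3.14, 3.14, 3.14].

INTERFACE

Orientations are given as a unit quaternion [w, x, y, z].
In Python, from rig import get_obs, get_image, camera_info, finish_job gives the robot as it stands. The module is installed in compiled form; this text tells all that it offers.
- The arm moves only by the tool move_arm, never from a script. Its argument "moves" is a list of rows, each a list of 3 entries, a list of its own where there are three numbers: the closure in counts, from 0 (fully open) to 255 (shut), then the shift along the world's x, y, z in m, then the turn, a rotation vector about the world's x, y, z in rad. A call has 1 to 10 rows; each row shifts and turns the commanded pose from where the row before left it; what a row does not reach is not made up. A row lasts 1/8 s, in which the tool goes at most 62.5 mm and 10.7 degrees, less where a joint would pass 70% of its speed; a pose out of reach is approached as far as the arm can. A call with a gripper value outside its range is refused whole. The fingers move at their own pace and stop on an object; "grip_force" is the grip in N (left out, the last holds). Time passes only in rows, so rows that do not move let the fingers close. It gives the time, the measured TCP pose, the force, the opening and the grip force at its end, in the units of the state.
- get_obs(): the state, without advancing time (a new reading comes with each control period).
- get_image(name): name is "scene" or "top" or "wrist"; returns the picture (400x640x3 uint8, red, green, blue); there is no depth.
- camera_info(name): a dict with "fovy" (degrees; the focal length in pixels is half the picture's height over the tangent of half this angle, whatever the lens; pixels are square), "cx", "cy" (the principal point, pixels), "world_from_camera" (4x4, takes a point from camera to world coordinates). Camera axes: x right, y down, z forward; pixel columns grow to the right and rows downward; lengths in mm; the calibration is good to about 2 mm. The wrist camera is an equidistant fisheye: a pixel r from the principal point sees the ray r / f radians off the axis. A picture is of the moment at which its call begins: read the wrist's pose just before it. camera_info takes no time and is no camera call; for the wrist camera it gives the pose at the moment of the call.
- finish_job(): hands the job in; it is judged then, once.
The state is a dict: "time_s": time; "joint_positions": joint angles; "joint_vel": joint speeds; "tau": joint torques, N m; "eef_pos": TCP position; "eef_rot": TCP orientation; "contact_force": force on the tool from outside, world axes, zero at the start; "wrist_torque": the same for the moment, N m; "grip_width": opening from 0.0 (shut) to 1.0 (fully open); "grip_force": force on a finger pad.
Only numpy, scipy, OpenCV 4.12 (cv2) and the standard library are available. Lean on these libraries where they do the work, as an engineer would, in place of code of your own. Each camera call takes 0.05 s, during which the arm holds its last target. There are 200 camera calls.

## Working session

There is one attempt and no reset: what is moved stays moved. The work goes in short steps, Python scripts to look and compute and a tool call to move; the robot and the scene stay as the last step left them, time stands still between calls to the robot, and variables do not carry over. Pictures are saved under pics/ and viewed, at most 10 in all, crops included, and the job is handed in when it is done.

Besides the shell and the picture viewer there is one more tool, called as name([rows], argument=value, ...), one row to a line, values as JSON. move_arm: Moves the arm, as the interface text tells. Its arguments: {"type":"object","properties":{"moves":{"type":"array","items":{"type":"array"}},"grip_force":{"type":"number"}},"required":["moves"]}

```bash
mkdir -p pics; python3 - <<'E'
from rig import *
import cv2
for n in("scene","top"):
    im=get_image(n); cv2.imwrite(f"pics/{n}0.png",im[:,:,::-1])
    print(n,camera_info(n))
print(get_obs())
E
```

```text
scene {'fovy': 48.43969215746378, 'cx': 319.5485447866206, 'cy': 202.56692738826814, 'world_from_camera': array([[-8.53632908e-01, -2.33344548e-01,  4.65683563e-01,
         9.05211304e+01],
       [-5.20346501e-01,  3.41759755e-01, -7.82585323e-01,
         8.63814570e+02],
       [ 2.34601181e-02, -9.10357398e-01, -4.13157392e-01,
         5.94991937e+02],
       [ 0.00000000e+00,  0.00000000e+00,  0.00000000e+00,
         1.00000000e+00]])}
top {'fovy': 48.40341790038379, 'cx': 327.0125334664191, 'cy': 201.8619370239868, 'world_from_camera': array([[-1.82001239e-02, -9.88498894e-01,  1.50128915e-01,
         3.92125865e+02],
       [-9.99774415e-01,  1.96369692e-02,  8.09373856e-03,
        -1.09750171e+01],
       [-1.09487285e-02, -1.49947741e-01, -9.88633299e-01,
         1.49382769e+03],
       [ 0.00000000e+00,  0.00000000e+00,  0.00000000e+00,
         1.00000000e+00]])}
{'time_s': 0.1, 'joint_positions': array([-1.54670961e+00,  1.04629035e-01,  9.65407078e-02,  1.56387929e+00,
       -1.20390875e-05,  1.35308394e+00]), 'joint_vel': array([-0.00021204, -0.00030666,  0.00193201,  0.00101494, -0.00153013,
       -0.00041065]), 'tau': array([ 6.56888617e-03, -5.58208609e+01,  5.04716277e+01,  1.31665380e-02,
       -3.69160844e-04,  3.82187227e-05]), 'eef_pos': array([ 143.66399751, -582.33162976,  303.2027188 ]), 'eef_rot': array([-5.83484922e-04,  9.92700376e-01,  1.20605224e-01,  5.06181137e-05]), 'contact_force': array([-0.09951708,  0.41014103,  0.33490734]), 'wrist_torque': array([-0.03777271,  0.03826779,  0.01098719]), 'grip_force': 0.0, 'grip_width': 0.9981246003246048}
```

View pics/scene0.png

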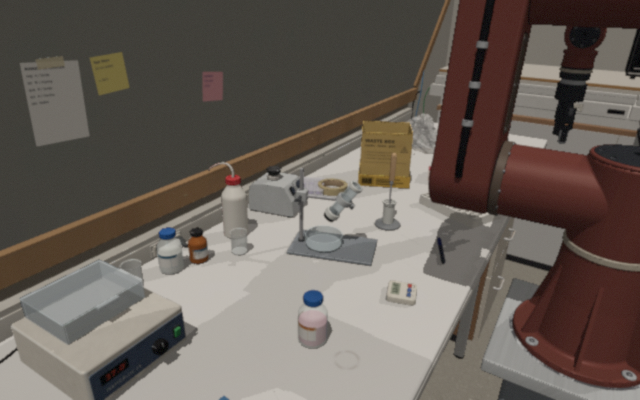

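View pics/top0.png

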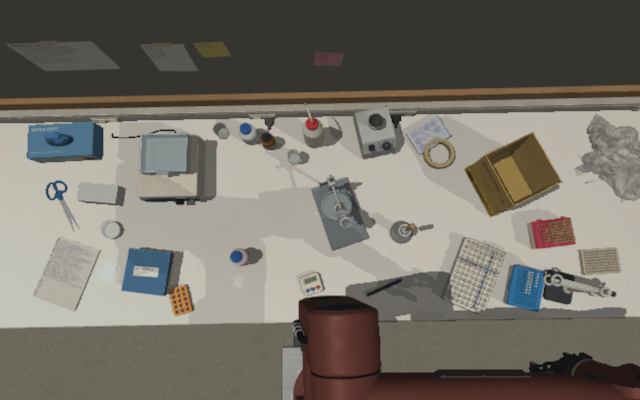

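The overview shows the stand at scene px (330,220) and top px (340,210), the holder with its brush at scene (390,200) and top (403,231), the bottle at top (238,257) and the beaker at top (295,157). Next I take enlarged crops.

```bash
python3 - <<'E'
import cv2
a=cv2.imread("pics/scene0.png")[148:263,280:420]; cv2.imwrite("pics/sc.png",cv2.resize(a,None,fx=5,fy=5,interpolation=cv2.INTER_CUBIC))
a=cv2.imread("pics/top0.png")[170:260,290:450]; cv2.imwrite("pics/tc.png",cv2.resize(a,None,fx=5,fy=5,interpolation=cv2.INTER_CUBIC))
E
```

```text
(no output)
```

View pics/sc.png

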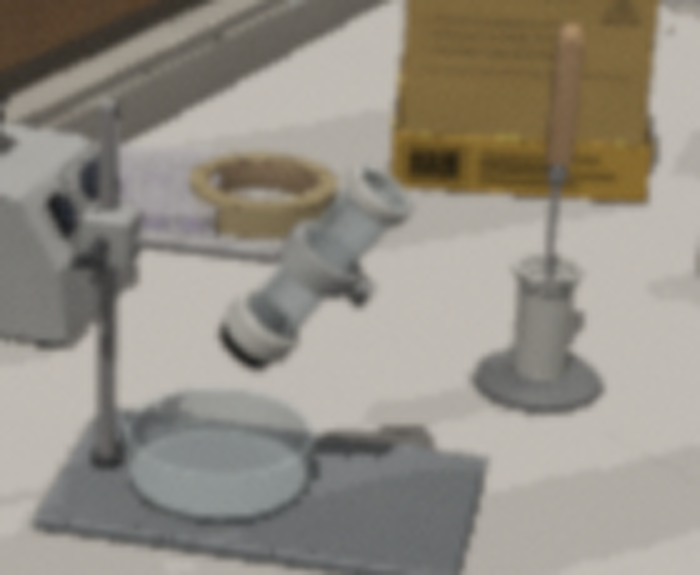

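View pics/tc.png

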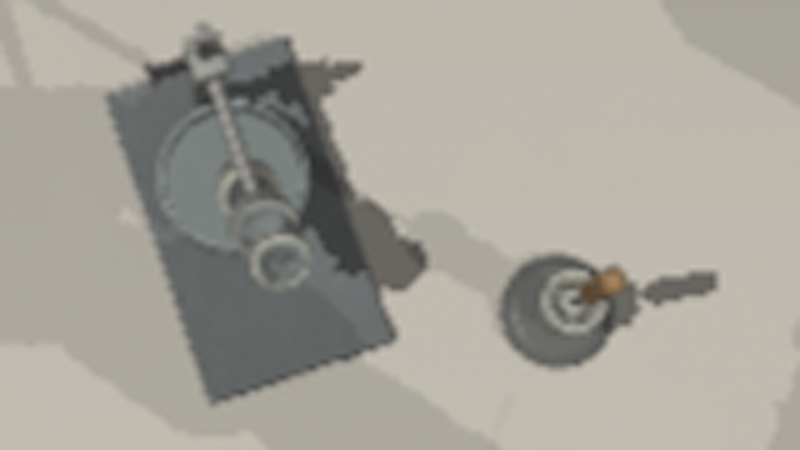

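Picture readings, in crop px:
- **Mouth:** scene (385,192), top (281,262).
- **Bung end:** scene (240,350).
- **Plate corners:** top (108,95), (288,40), (397,340), (213,402).
- **Holder mouth:** scene (547,270), top (573,300).
- **Handle top:** scene (571,30), top (615,276).
- **Handle bottom:** scene (557,170).

```bash
cat > h.py <<'E'
import numpy as np
from rig import *
from scipy.optimize import least_squares
from scipy.spatial.transform import Rotation as R
def ray(n,uv,ci=None):
    c=ci or camera_info(n); T=c["world_from_camera"]; f=200/np.tan(np.radians(c["fovy"]/2))
    x,y=(uv[0]-c["cx"])/f,(uv[1]-c["cy"])/f
    if n=="wrist":
        r=np.hypot(x,y); s=np.sin(r)/r if r>1e-9 else 1; d=np.array([x*s,y*s,np.cos(r)])
    else: d=np.array([x,y,1])
    d=T[:3,:3]@d; return T[:3,3],d/np.linalg.norm(d)
def atz(n,uv,z,ci=None):
    o,d=ray(n,uv,ci); return o+d*(z-o[2])/d[2]
def tri(*rs):
    A=np.zeros((3,3));b=np.zeros(3)
    for o,d in rs:
        P=np.eye(3)-np.outer(d,d);A+=P;b+=P@o
    p=np.linalg.solve(A,b); return p,[np.linalg.norm((np.eye(3)-np.outer(d,d))@(p-o)) for o,d in rs]
def S(x,y): return ((x+.5)/5-.5+280,(y+.5)/5-.5+148)
def T(x,y): return ((x+.5)/5-.5+290,(y+.5)/5-.5+170)
E
python3 - <<'E'
from h import *
np.set_printoptions(precision=1,suppress=True)
C=np.array([atz("top",T(*p),10)[:2] for p in [(108,95),(288,40),(397,340),(213,402)]])
print("plate",C.tolist(),C.mean(0))
ex=(C[0]+C[1]-C[2]-C[3]);ex/=np.linalg.norm(ex);print("ex",ex,np.degrees(np.arctan2(ex[1],ex[0])))
print("plate scene",[atz("scene",S(*p),10)[:2] for p in [(38,520),(487,462)]])
for nm,s,t,z in [("mouth",(385,192),(281,262),185),("holder",(547,270),(573,300),77),("htop",(571,30),(615,276),222),("rodtop",(110,102),(205,30),215)]:
    print(nm,atz("scene",S(*s),z),atz("top",T(*t),z),*tri(ray("scene",S(*s)),ray("top",T(*t))))
print("bung",atz("scene",S(240,350),90)," hbot",atz("scene",S(557,170),142))
E
```

```text
plate [[663.9757362147109, 53.9353777086007], [699.4925132946482, -68.9594522281525], [494.36827969566457, -136.38890279733326], [455.5872440430584, -13.096633750998924]] [578.4 -41.1]
ex [1.  0.3] 18.01291189619586
plate scene [array([660.5,  61.1]), array([ 494. , -122.9])]
mouth [528.7 -47.6 185. ] [529.6 -54.6 185. ] [530.9 -54.3 182.1] [np.float64(1.004783063945476), np.float64(1.0047830639455468)]
holder [ 513.6 -235.2   77. ] [ 513.1 -243.5   77. ] [ 515.  -243.5   73.3] [np.float64(1.703499374279419), np.float64(1.7034993742795792)]
htop [ 511.6 -231.3  222. ] [ 514.  -244.3  222. ] [ 515.5 -244.7  217.5] [np.float64(1.1819348274978079), np.float64(1.1819348274977928)]
rodtop [664.2  -8.5 215. ] [664.  -12.4 215. ] [665.2 -12.  213.5] [np.float64(1.018017083822521), np.float64(1.0180170838224487)]
bung [594.2 -24.8  90. ]  hbot [ 510.2 -226.9  142. ]
```

move_arm([
  [0,[0.037,0.034,0.0065],[0,0,0]],
  [0,[0.037,0.034,0.0065],[0,0,0]],
  [0,[0.037,0.034,0.0065],[0,0,0]],
  [0,[0.037,0.034,0.0065],[0,0,0]],
  [0,[0.037,0.034,0.0065],[0,0,0]],
  [0,[0.037,0.034,0.0065],[0,0,0]],
  [0,[0.037,0.034,0.0065],[0,0,0]],
  [0,[0.037,0.034,0.0065],[0,0,0]],
  [0,[0.037,0.034,0.0065],[0,0,0]],
  [0,[0.037,0.034,0.0065],[0,0,0]],
])

```text
time_s: 1.35
eef_pos: [514.7, -241.2, 368.8]
eef_rot: [-0.0, 0.993, 0.121, -0.0]
contact_force: [0.3, -0.5, -0.5]
grip_width: 0.998
grip_force: 0.0
```

```bash
python3 - <<'E'
from h import *
import cv2
np.set_printoptions(precision=3,suppress=True)
o=get_obs();print(o['joint_positions'],o['eef_pos'],R.from_quat(o['eef_rot'][[1,2,3,0]]).as_matrix().tolist())
print(camera_info("wrist"))
cv2.imwrite("pics/w1.png",get_image("wrist")[:,:,::-1])
E
```

```text
[-0.668  0.033  0.142  1.68  -0.     2.232] [ 514.691 -241.21   368.824] [[0.9709107979269179, 0.23944127379874827, -0.00031443687550839226], [0.23944130110221115, -0.9709108407328096, 5.171063247774767e-05], [-0.00029290851144784, -0.000125495586026519, -0.9999999492277297]]
{'fovy': 65.70646984690485, 'cx': 316.45851753791123, 'cy': 198.54517782159212, 'world_from_camera': array([[   0.239,   -0.937,   -0.254,  578.885],
       [  -0.971,   -0.231,   -0.062, -225.499],
       [  -0.001,    0.261,   -0.965,  438.787],
       [   0.   ,    0.   ,    0.   ,    1.   ]])}
```

View pics/w1.png

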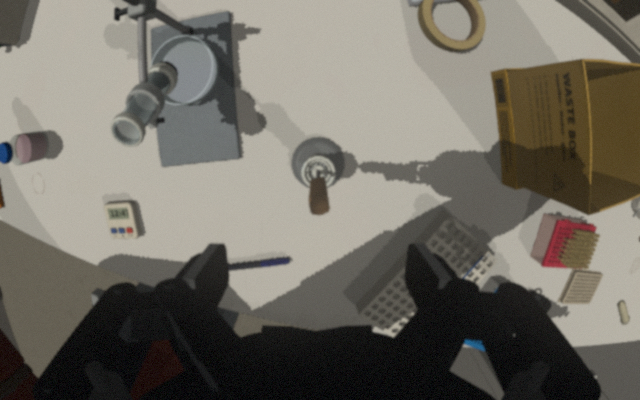

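The wrist view shows the brush handle top near (319,207), the holder mouth at (318,170) and the tube mouth at (129,129). I enlarge these two areas.

```bash
python3 - <<'E'
import cv2,numpy as np
a=cv2.imread("pics/w1.png")
f=lambda x,y:cv2.resize(a[y:y+100,x:x+65],None,fx=6,fy=6,interpolation=cv2.INTER_CUBIC)
cv2.imwrite("pics/w1c.png",np.hstack([f(285,125),f(100,60)]))
E
```

```text
(no output)
```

View pics/w1c.png

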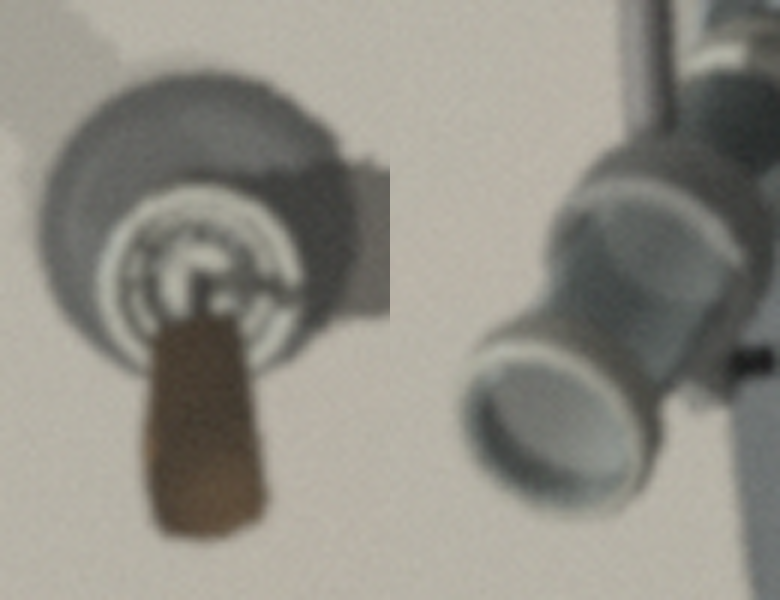

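```bash
cat > est.py <<'E'
from h import *
np.set_printoptions(precision=1,suppress=True)
px=lambda x,y,ox,oy:((x+.5)/6-.5+ox,(y+.5)/6-.5+oy)
h=px(200,285,285,125);t=px(207,478,285,125);m=px(166,425,100,60)
w=lambda p:ray("wrist",p)
for n,p,z,s,tt in [("holder",h,77,(547,270),(573,300)),("htop",t,222,(571,30),(615,276)),("mouth",m,185,(385,192),(281,262))]:
    print(n,atz("wrist",p,z),"wt",*tri(w(p),ray("top",T(*tt))),"wts",*tri(w(p),ray("top",T(*tt)),ray("scene",S(*s))))
E
python3 est.py
```

```text
holder [ 519.3 -238.5   77. ] wt [ 515.6 -242.3   64.5] [np.float64(3.563976972105711), np.float64(3.5639769721057872)] wts [ 516.  -241.4   73.6] [np.float64(3.8431574458776243), np.float64(3.7343205824829813), np.float64(0.40814744167433775)]
htop [ 521.3 -238.4  222. ] wt [ 516.3 -243.1  208.2] [np.float64(3.819448701117017), np.float64(3.819448701116921)] wts [ 516.7 -242.2  217.3] [np.float64(4.669825047871637), np.float64(3.7088442348654866), np.float64(1.1667583609255525)]
mouth [536.5 -50.9 185. ] wt [533.1 -53.2 186. ] [np.float64(3.859086161720488), np.float64(3.85908616172044)] wts [532.5 -52.6 183.3] [np.float64(4.576194428508494), np.float64(3.362438407687137), np.float64(1.3950181721923167)]
```

move_arm([
  [0,[0.0025,0.0,-0.04],[0,0,0]],
  [0,[0,0,-0.04],[0,0,0]],
  [0,[0,0,0],[0,0,0]],
])

```text
time_s: 1.78
eef_pos: [514.9, -241.5, 285.5]
eef_rot: [-0.002, 0.993, 0.121, -0.002]
contact_force: [-0.5, 0.6, 0.4]
grip_width: 1.0
grip_force: 0.0
```

```bash
python3 - <<'E'
from h import *
import cv2
ci=camera_info("wrist");a=get_image("wrist")[:,:,::-1]; cv2.imwrite("pics/w2.png",a)
print(get_obs()['eef_pos'],ci["world_from_camera"].tolist())
c=a[150:270,240:400]; c=cv2.convertScaleAbs(c,alpha=1.6,beta=0)
cv2.imwrite("pics/w2c.png",cv2.resize(c,None,fx=5,fy=5,interpolation=cv2.INTER_CUBIC))
E
```

```text
[ 515.58584228 -242.13795524  288.22738799] [[0.2391155472660181, -0.9359478257959234, -0.2585061361816303, 579.4454075910487], [-0.9709753333806519, -0.2320001818310053, -0.058161994435469634, -226.06163903657], [-0.00553687836273643, 0.2649105188894232, -0.9642571026234301, 355.2342334118821], [0.0, 0.0, 0.0, 1.0]]
```

View pics/w2c.png

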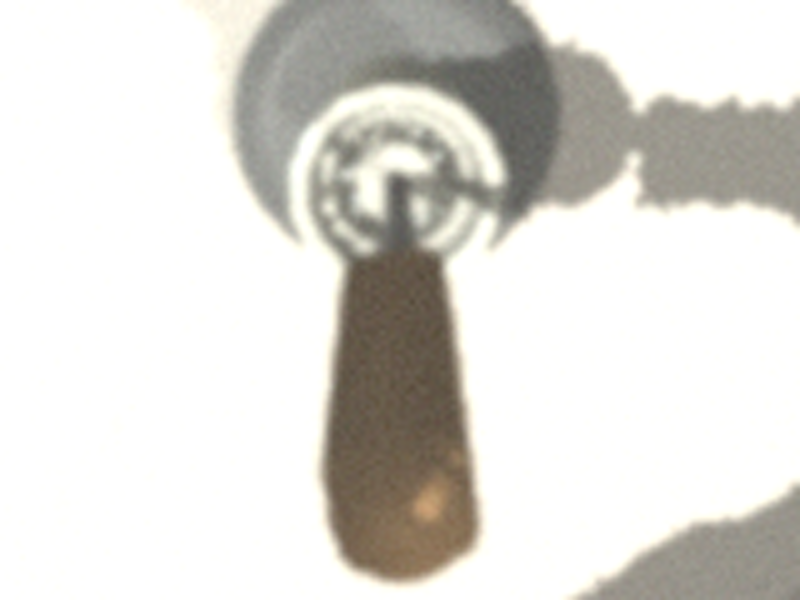

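The handle is square to the fingers, with its top about 31 px wide and centred at wrist px (320,252). I descend and grip.

move_arm([
  [0,[0.001,-0.001,-0.03],[0,0,0]],
  [0,[0,0,-0.028],[0,0,0]],
  [0,[0,0,0],[0,0,0]],
  [255,[0,0,0],[0,0,0]],
  [255,[0,0,0],[0,0,0]],
  [255,[0,0,0],[0,0,0]],
  [255,[0,0,0],[0,0,0]],
  [255,[0,0,0],[0,0,0]],
], grip_force=60)

```text
time_s: 2.82
eef_pos: [517.3, -243.5, 231.5]
eef_rot: [0.0, 0.993, 0.121, 0.0]
contact_force: [-2.0, 2.1, 5.2]
grip_width: 0.169
grip_force: 58.4
```

move_arm([
  [255,[0,0,0.03],[0,0,0]],
  [255,[0,0,0.05],[0,0,0]],
  [255,[0,0,0.05],[0,0,0]],
  [255,[0,0,0.04],[0,0,0]],
])

```text
time_s: 3.32
eef_pos: [517.1, -243.6, 403.0]
eef_rot: [0.001, 0.993, 0.121, 0.0]
contact_force: [0.5, 0.6, -0.7]
grip_width: 0.166
grip_force: 58.6
```

move_arm([
  [255,[-0.015,0.0185,0.0005],[0.0236,-0.0726,0]],
  [255,[-0.015,0.0185,0.0005],[0.0236,-0.0726,0]],
  [255,[-0.015,0.0185,0.0005],[0.0236,-0.0726,0]],
  [255,[-0.015,0.0185,0.0005],[0.0236,-0.0726,0]],
  [255,[-0.015,0.0185,0.0005],[0.0236,-0.0726,0]],
  [255,[-0.015,0.0185,0.0005],[0.0236,-0.0726,0]],
  [255,[-0.015,0.0185,0.0005],[0.0236,-0.0726,0]],
  [255,[-0.015,0.0185,0.0005],[0.0236,-0.0728,0]],
  [255,[0,0,0],[0,0,0]],
  [255,[0,0,0],[0,0,0]],
])

```text
time_s: 4.58
eef_pos: [404.9, -103.4, 409.8]
eef_rot: [-0.061, 0.948, 0.117, 0.291]
contact_force: [-0.1, 1.1, 0.5]
grip_width: 0.165
grip_force: 59.0
```

```bash
python3 - <<'E'
from h import *
import cv2
np.set_printoptions(precision=3,suppress=True)
o=get_obs();M=R.from_quat(o['eef_rot'][[1,2,3,0]]).as_matrix()
print(o['joint_positions'],o['eef_pos'],M.tolist(),o['contact_force'])
print("nose",o['eef_pos']+219*M[:,2])
ci=camera_info("wrist");a=get_image("wrist")[:,:,::-1]; cv2.imwrite("pics/w3.png",a)
s=get_image("scene")[:,:,::-1];cv2.imwrite("pics/s3.png",s)
import pickle;pickle.dump((ci,o),open("w3.pkl","wb"))
c=lambda x,y,f,w,h,im:cv2.resize(im[y:y+h,x:x+w],None,fx=f,fy=f,interpolation=cv2.INTER_CUBIC)
cv2.imwrite("pics/m3.png",np.hstack([c(240,20,5,80,120,a),c(320,130,5,80,120,s)]))
E
```

```text
[-0.9   -0.841 -0.526  1.66   0.564  2.061] [ 404.941 -103.404  409.776] [[0.8037276323965641, 0.25731063154174133, 0.5364821821997486], [0.18586644239655065, -0.9651097213047235, 0.1844366867897197], [0.5652216897050782, -0.048522826985962705, -0.8235107629826262]] [-0.051  1.123  0.471]
nose [522.43  -63.013 229.427]
```

View pics/w3.png

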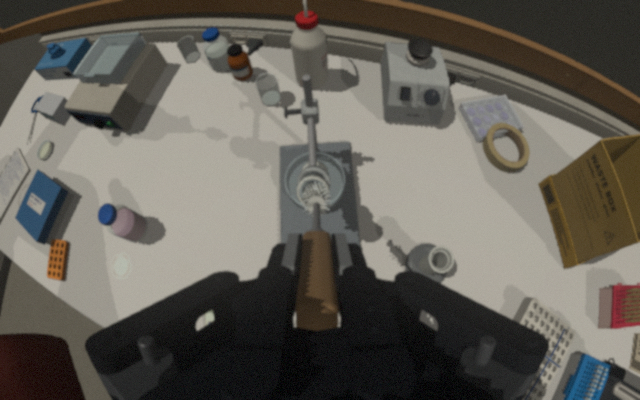

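The wrist view shows the brush pointing at the tube mouth near (315,185), the stand rod at (308,100), and the bottle and beaker clear. I bring the nose close to the mouth and check there.

move_arm([
  [255,[0.002,0.0045,-0.014],[-0.0025,-0.005,-0.0025]],
  [255,[0.0022,0.0047,-0.025],[-0.0026,-0.0047,-0.003]],
  [255,[0,0,0],[0,0,0]],
  [255,[0,0,0],[0,0,0]],
])

```text
time_s: 5.18
eef_pos: [419.4, -103.1, 375.7]
eef_rot: [-0.065, 0.948, 0.118, 0.29]
contact_force: [0.1, -0.0, -1.1]
grip_width: 0.163
grip_force: 59.0
```

```bash
cat > st.py <<'E'
from h import *
np.set_printoptions(precision=3,suppress=True)
a0=np.array([-.5455,-.1772,.8192]); m0=np.array([533,-54,185.])
def st(m0=m0):
    o=get_obs();M=R.from_quat(o['eef_rot'][[1,2,3,0]]).as_matrix()
    n=o['eef_pos']+219*M[:,2]; d=m0-n
    print(o['time_s'],"j",o['joint_positions'],"eef",o['eef_pos'],"F",o['contact_force'],o['wrist_torque'],"toolz",M[:,2])
    print("nose",n,"depth",-(n-m0)@a0,"lat",(n-m0)-a0*((n-m0)@a0)); return o
if __name__=="__main__": st()
E
python3 - <<'E'
from st import *
import cv2
o=st()
ci=camera_info("wrist");a=get_image("wrist")[:,:,::-1]; cv2.imwrite("pics/w4.png",a)
s=get_image("scene")[:,:,::-1];cv2.imwrite("pics/s4.png",s)
t=get_image("top")[:,:,::-1];cv2.imwrite("pics/t4.png",t)
c=lambda x,y,f,w,h,im:cv2.resize(im[y:y+h,x:x+w],None,fx=f,fy=f,interpolation=cv2.INTER_CUBIC)
cv2.imwrite("pics/m4.png",np.hstack([c(280,130,7,57,80,a),c(325,160,7,57,80,s)]))
E
```

```text
5.175 j [-0.864 -0.841 -0.593  1.579  0.558  2.1  ] eef [ 419.398 -103.083  375.714] F [ 0.111 -0.041 -1.061] [-0.222  0.573 -0.037] toolz [ 0.534  0.191 -0.824]
nose [536.345 -61.304 195.328] depth -7.930557137338065 lat [ 7.671 -5.899  3.832]
```

View pics/m4.png

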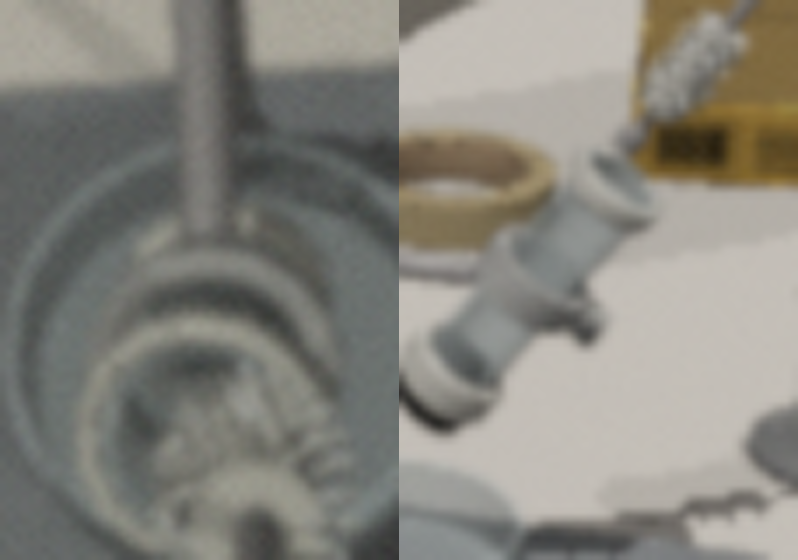

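The arm hits its shoulder limit when the tool is coaxial with the tube: j2 is at -0.841, and the pose stops 10 mm short. The combined crop shows the nose (right half, about (628,135)) just outside the mouth at (615,190), offset to the side. I'll set the brush back in the holder and grip it again with the tool tilted about 25° about its closing axis, so that the tool stays nearer vertical at the tube.

move_arm([
  [255,[0.005,-0.01,0.027],[0,0,0]],
  [255,[0.0116,-0.0163,0],[-0.0254,0.0709,0]],
  [255,[0.0116,-0.0163,0],[-0.0254,0.0709,0]],
  [255,[0.0116,-0.0163,0],[-0.0254,0.0709,0]],
  [255,[0.0116,-0.0163,0],[-0.0254,0.0709,0]],
  [255,[0.0116,-0.0163,0],[-0.0254,0.0709,0]],
  [255,[0.0116,-0.0163,0],[-0.0254,0.0709,0]],
  [255,[0.0116,-0.0163,0],[-0.0254,0.0709,0]],
  [255,[0.0116,-0.0163,0],[-0.0254,0.0707,0]],
  [255,[0,0,0],[0,0,0]],
])

```text
time_s: 6.58
eef_pos: [518.1, -244.4, 400.9]
eef_rot: [-0.001, 0.992, 0.123, -0.0]
contact_force: [-0.2, 0.9, -1.3]
grip_width: 0.164
grip_force: 59.0
```

```bash
python3 - <<'E'
from st import *
o=st(); M=R.from_quat(o['eef_rot'][[1,2,3,0]])
M0=R.from_quat([.9927,.1206,0,0]); print("dpos",np.array([517.3,-243.5,231.5])-o['eef_pos'],"rot to start",(M0*M.inv()).as_rotvec())
E
```

```text
6.575 j [-0.669  0.07   0.24   1.742  0.     2.225] eef [ 518.124 -244.427  400.95 ] F [-0.224  0.934 -1.322] [-0.056 -0.02  -0.031] toolz [-0.001  0.001 -1.   ]
nose [ 517.89  -244.174  181.95 ] depth -39.44279771259222 lat [   6.406 -183.185  -35.361]
dpos [  -0.824    0.927 -169.45 ] rot to start [-0.001 -0.001 -0.005]
```

move_arm([
  [255,[-0.0008,0.0009,-0.05],[-0.001,-0.001,-0.005]],
  [255,[0,0,-0.045],[0,0,0]],
  [255,[0,0,-0.025],[0,0,0]],
  [255,[0,0,-0.025],[0,0,0]],
  [255,[0,0,-0.023],[0,0,0]],
  [255,[0,0,0],[0,0,0]],
])

```text
time_s: 7.32
eef_pos: [515.9, -242.3, 233.9]
eef_rot: [0.0, 0.993, 0.121, 0.001]
contact_force: [1.1, 0.6, -0.3]
grip_width: 0.164
grip_force: 58.9
```

move_arm([
  [255,[0.001,-0.001,-0.002],[0,0,0]],
  [255,[0,0,0],[0,0,0]],
  [120,[0,0,0],[0,0,0]],
  [120,[0,0,0],[0,0,0]],
  [120,[0.0055,0.0014,-0.0005],[-0.026,0.1058,0]],
  [120,[0.0056,0.0014,-0.001],[-0.026,0.1058,0]],
  [120,[0.0056,0.0014,-0.0015],[-0.0261,0.1059,0]],
  [120,[0.0055,0.0013,-0.002],[-0.0261,0.1059,0]],
  [120,[0,0,0],[0,0,0]],
  [120,[0,0,0],[0,0,0]],
], grip_force=100)

```text
time_s: 8.57
eef_pos: [539.7, -238.5, 227.7]
eef_rot: [0.027, 0.97, 0.118, -0.213]
contact_force: [-0.4, -0.2, 0.6]
grip_width: 0.526
grip_force: 0.0
```

```bash
python3 - <<'E'
from st import *
import cv2
o=st()
s=get_image("scene")[:,:,::-1];cv2.imwrite("pics/s5.png",s)
t=get_image("top")[:,:,::-1];cv2.imwrite("pics/t5.png",t)
M=R.from_quat(o['eef_rot'][[1,2,3,0]]).as_matrix();print("grip",o['eef_pos']+54*M[:,2],M.tolist(),o['grip_width'])
E
```

```text
8.575 j [-0.522  0.456  0.319  1.754 -0.296  2.425] eef [ 539.738 -238.528  227.682] F [-0.379 -0.161  0.64 ] [ 0.105 -0.357  0.013] toolz [-0.406 -0.102 -0.908]
nose [ 450.745 -260.919   28.836] depth 46.39398124740528 lat [-107.563 -215.14  -118.159]
grip [ 517.795 -244.049  178.651] [[0.8815084459553786, 0.24044848562106844, -0.4063586906562581], [0.21763397310333651, -0.970660427389475, -0.10224376974338403], [-0.4190206599448168, 0.0016912902225188903, -0.9079751241508731]] 0.5256050257326256
```

move_arm([
  [255,[0,0,0],[0,0,0]],
  [255,[0,0,0],[0,0,0]],
  [255,[0,0,0],[0,0,0]],
  [255,[0,0,0],[0,0,0]],
  [255,[0,0,0],[0,0,0]],
], grip_force=100)

```text
time_s: 9.3
eef_pos: [539.5, -238.1, 228.4]
eef_rot: [0.027, 0.969, 0.118, -0.214]
contact_force: [-0.7, 2.3, 7.0]
grip_width: 0.16
grip_force: 97.5
```

```bash
cat > st.py <<'E'
from h import *
import json,os
np.set_printoptions(precision=3,suppress=True)
th=np.radians(35)
def ax(y=18): y=np.radians(y); return np.array([-np.sin(th)*np.cos(y),-np.sin(th)*np.sin(y),np.cos(th)])
m0=np.array([533,-54,185.]); a0=ax()
def pose():
    o=get_obs();return o,R.from_quat(o['eef_rot'][[1,2,3,0]])
def st(m=m0,a=a0):
    o,M=pose(); b=json.load(open("b.json")); n=o['eef_pos']+M.apply(b["nose"]); z=M.apply(b["z"]); d=n-m
    lat=d-a*(d@a)
    e1=np.cross([0,0,1],a);e1/=np.linalg.norm(e1);e2=np.cross(a,e1)
    print("t",o['time_s'],"j",o['joint_positions'],"eef",o['eef_pos'],"F",o['contact_force'],"T",o['wrist_torque'])
    print("nose",n,"depth",-d@a,"lat e1,e2",lat@e1,lat@e2,"rot needed",np.cross(z,a),"e1",e1,"e2",e2)
    f=o['contact_force'];print("F along a",f@a,"e1",f@e1,"e2",f@e2); return o
def goal(depth,m=m0,a=a0):
    "shift and rotvec from here to nose at depth"
    o,M=pose(); b=json.load(open("b.json")); z=M.apply(b["z"])
    c=np.cross(z,a); s=np.linalg.norm(c); rv=c/s*np.arcsin(s); M2=R.from_rotvec(rv)*M
    return (m-a*depth-M2.apply(b["nose"])-o['eef_pos'])/1000,rv
if __name__=="__main__": st()
E
python3 - <<'E'
from st import *
o,M=pose(); g=o['eef_pos']+M.apply([0,0,54])
n=np.array([g[0],g[1],12.5]); b={"nose":M.inv().apply(n-o['eef_pos']).tolist(),"z":M.inv().apply([0,0,1.]).tolist()}
json.dump(b,open("b.json","w"));print(b); st(); print(goal(-20)); print(o['grip_width'],o['grip_force'])
E
```

```text
{'nose': [70.17277660980234, -0.22863322348576157, 205.3857267465832], 'z': [-0.4205514700495847, 0.001370218521831723, -0.9072676471363539]}
t 9.3 j [-0.521  0.456  0.32   1.757 -0.296  2.426] eef [ 539.533 -238.146  228.351] F [-0.696  2.31   6.974] T [ 0.667  0.303 -0.17 ]
nose [ 517.506 -243.675   12.5  ] depth 99.23285770570347 lat e1,e2 175.6042502776231 -159.02536430891502 rot needed [ 0.177 -0.546  0.   ] e1 [ 0.309 -0.951  0.   ] e2 [0.779 0.253 0.574]
F along a 5.683082854470942 e1 -2.4125081015756047 e2 4.0427191112583305
(array([-0.117,  0.147,  0.163]), array([ 0.189, -0.581,  0.   ]))
0.15967440427020224 97.45102643966675
```

move_arm([
  [255,[0,0,0.03],[0,0,0]],
  [255,[0,0,0.055],[0,0,0]],
  [255,[0,0,0.06],[0,0,0]],
  [255,[0,0,0.05],[0,0,0]],
  [255,[0,0,0],[0,0,0]],
])

```text
time_s: 9.93
eef_pos: [535.9, -238.7, 420.1]
eef_rot: [0.032, 0.971, 0.118, -0.207]
contact_force: [-0.1, 0.4, -0.9]
grip_width: 0.158
grip_force: 98.2
```

move_arm([
  [255,[-0.0146,0.0184,-0.002],[0.0236,-0.0726,0]],
  [255,[-0.0146,0.0184,-0.002],[0.0236,-0.0726,0]],
  [255,[-0.0146,0.0184,-0.002],[0.0236,-0.0726,0]],
  [255,[-0.0146,0.0184,-0.002],[0.0236,-0.0726,0]],
  [255,[-0.0146,0.0184,-0.002],[0.0236,-0.0726,0]],
  [255,[-0.0146,0.0184,-0.002],[0.0236,-0.0726,0]],
  [255,[-0.0146,0.0184,-0.002],[0.0236,-0.0726,0]],
  [255,[-0.0146,0.0184,-0.002],[0.0236,-0.0726,0]],
  [255,[0,0,0],[0,0,0]],
])

```text
time_s: 11.05
eef_pos: [417.0, -89.9, 399.7]
eef_rot: [-0.028, 0.988, 0.124, 0.088]
contact_force: [0.6, -0.5, 0.2]
grip_width: 0.159
grip_force: 98.2
```

```bash
python3 - <<'E'
from st import *
st(); print(goal(-5))
E
```

```text
t 11.05 j [-0.613 -0.513 -0.274  1.716  0.16   2.285] eef [417.002 -89.924 399.731] F [ 0.569 -0.458  0.171] T [-0.096  0.154  0.021]
nose [518.198 -56.879 210.589] depth -29.545910617257796 lat e1,e2 -1.83554678513817 2.4170730853891786 rot needed [0.003 0.008 0.004] e1 [ 0.309 -0.951  0.   ] e2 [0.779 0.253 0.574]
F along a -0.08903108873449087 e1 0.6110309408095675 e2 0.42591014200695865
(array([ 0.014,  0.001, -0.021]), array([0.003, 0.008, 0.004]))
```

move_arm([
  [255,[0.007,0.0005,-0.0105],[0.0015,0.004,0.002]],
  [255,[0.007,0.0005,-0.0105],[0.0015,0.004,0.002]],
  [255,[0,0,0],[0,0,0]],
  [255,[0,0,0],[0,0,0]],
])

```text
time_s: 11.55
eef_pos: [432.5, -89.8, 378.8]
eef_rot: [-0.031, 0.988, 0.126, 0.084]
contact_force: [-0.2, 0.3, -0.3]
grip_width: 0.159
grip_force: 98.1
```

```bash
python3 - <<'E'
from st import *
import cv2,pickle
st(); print(goal(-5))
ci=camera_info("wrist");w=get_image("wrist")[:,:,::-1]
s=get_image("scene")[:,:,::-1]; t=get_image("top")[:,:,::-1]
for n,i in zip("wst",(w,s,t)): cv2.imwrite(f"pics/{n}6.png",i)
o,M=pose();b=json.load(open("b.json"));n=o['eef_pos']+M.apply(b["nose"])
def proj(name,p,ci):
    f=200/np.tan(np.radians(ci["fovy"]/2)); q=np.linalg.inv(ci["world_from_camera"])@np.append(p,1); 
    if name=="wrist": r=np.hypot(q[0],q[1]); k=np.arctan2(r,q[2])/r*f
    else: k=f/q[2]
    return ci["cx"]+k*q[0],ci["cy"]+k*q[1]
pickle.dump((ci,n),open("w6.pkl","wb"))
tiles=[]
for name,im,W,H,f in (("wrist",w,72,75,4),("scene",s,72,75,4),("top",t,56,75,4)):
    c=ci if name=="wrist" else camera_info(name); u,v=proj(name,m0,c); x,y=int(u)-W//2,int(v)-40
    print(name,"origin",x,y,"mouth px",u,v,"nose px",proj(name,n,c)); tiles.append(cv2.resize(im[y:y+H,x:x+W],None,fx=f,fy=f,interpolation=cv2.INTER_CUBIC))
cv2.imwrite("pics/m6.png",np.hstack(tiles))
E
```

```text
t 11.55 j [-0.589 -0.475 -0.287  1.673  0.156  2.305] eef [432.481 -89.85  378.846] F [-0.18   0.274 -0.347] T [-0.104  0.205  0.011]
nose [531.676 -55.68  188.845] depth -4.169497218346603 lat e1,e2 1.188409858223909 0.7490928334269049 rot needed [-0.001 -0.002 -0.001] e1 [ 0.309 -0.951  0.   ] e2 [0.779 0.253 0.574]
F along a -0.23455527316473096 e1 -0.3160875327324995 e2 -0.26930558204596877
(array([-0.002,  0.001,  0.   ]), array([-0.001, -0.002, -0.001]))
wrist origin 278 71 mouth px 314.96544367186306 111.07617263103847 nose px (np.float64(316.51338445856726), np.float64(111.87286443948727))
scene origin 320 144 mouth px 356.23570255071036 184.80929022097726 nose px (np.float64(357.1265582666875), np.float64(182.93529394748117))
top origin 317 180 mouth px 345.55357191406875 220.86855416408463 nose px (np.float64(346.26479443861706), np.float64(221.0845167025883))
```

View pics/m6.png

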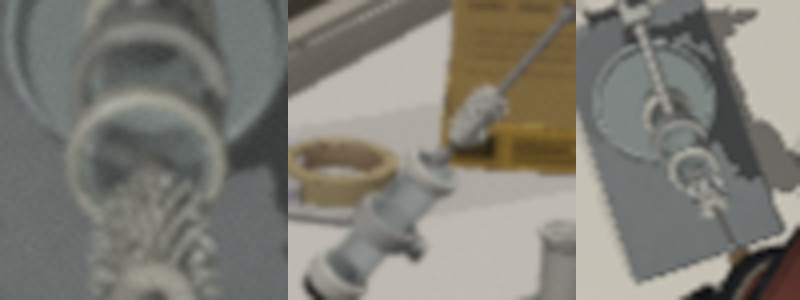

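The wrist tile shows the mouth at (148,158) with the bristle head entering from below along x≈155. In the scene tile, the nose at (443,155) is just above the mouth at (432,170). The brush looks slightly steeper than the tube, so I compare it with the projected model.

```bash
cat >> h.py <<'E'
def proj(name,p,ci):
    f=200/np.tan(np.radians(ci["fovy"]/2)); q=np.linalg.inv(ci["world_from_camera"])@np.append(p,1)
    if name=="wrist": r=np.hypot(q[0],q[1]); k=np.arctan2(r,q[2])/r*f
    else: k=f/q[2]
    return np.array([ci["cx"]+k*q[0],ci["cy"]+k*q[1]])
E
python3 - <<'E'
from st import *
import pickle,cv2
ci,n=pickle.load(open("w6.pkl","rb")); o,M=pose(); b=json.load(open("b.json")); z=M.apply(b["z"])
for nm,c,ox,oy,off in (("wrist",ci,278,71,0),("scene",camera_info("scene"),320,144,288)):
    P=lambda p:((proj(nm,p,c)-[ox,oy])*4+[off,0]).round(0)
    print(nm,"brush 0,18,39,60,95,125",[P(n+z*k).tolist() for k in (0,18,39,60,95,125)])
    print("tube 0,-30,-58,-110",[P(m0-a0*k).tolist() for k in (0,30,58,110)])
# brush centreline in scene: difference to the first scene picture
A=cv2.imread("pics/s6.png").astype(int);B=cv2.imread("pics/scene0.png").astype(int)
D=np.abs(A-B).sum(2)>60
for r in range(146,184,3):
    c=np.where(D[r,350:400])[0]+350
    if len(c): print(((r-144)*4),(c.min()-320)*4+288,(c.max()+1-320)*4+288)
E
```

```text
wrist brush 0,18,39,60,95,125 [[154.0, 163.0], [154.0, 199.0], [154.0, 246.0], [154.0, 301.0], [154.0, 415.0], [154.0, 544.0]]
tube 0,-30,-58,-110 [[148.0, 160.0], [148.0, 111.0], [149.0, 73.0], [150.0, 16.0]]
scene brush 0,18,39,60,95,125 [[437.0, 156.0], [455.0, 135.0], [476.0, 111.0], [498.0, 86.0], [535.0, 43.0], [568.0, 6.0]]
tube 0,-30,-58,-110 [[433.0, 163.0], [403.0, 197.0], [376.0, 227.0], [328.0, 282.0]]
8 564 572
44 576 592
56 524 528
92 472 500
104 460 496
116 452 484
128 448 488
140 452 488
152 444 580
```

Model and picture agree: the tube mouth is within about 2 px, and the brush is 1.2 mm to one side as computed. I correct that and enter slowly.

move_arm([
  [255,[-0.001,0.001,-0.0004],[-0.001,-0.002,-0.001]],
  [255,[0.0033,0.0011,-0.0049],[0,0,0]],
  [255,[0.0033,0.0011,-0.0049],[0,0,0]],
  [255,[0.0033,0.0011,-0.0049],[0,0,0]],
  [255,[0,0,0],[0,0,0]],
])

```text
time_s: 12.32
eef_pos: [441.2, -85.3, 363.4]
eef_rot: [-0.03, 0.988, 0.126, 0.085]
contact_force: [-0.4, -0.1, -0.7]
grip_width: 0.159
grip_force: 98.1
```

```bash
python3 st.py
```

```text
t 12.325 j [-0.567 -0.469 -0.311  1.636  0.154  2.328] eef [441.237 -85.304 363.44 ] F [-0.385 -0.061 -0.667] T [-0.105  0.203 -0.026]
nose [540.905 -51.432 173.633] depth 14.078401119018697 lat e1,e2 0.00044283715362208875 0.2883804105538626 rot needed [0. 0. 0.] e1 [ 0.309 -0.951  0.   ] e2 [0.779 0.253 0.574]
F along a -0.3254450011761332 e1 -0.06102273972201756 e2 -0.6984845078176822
```

move_arm([
  [255,[0.0022,0.0007,-0.0033],[0,0,0]],
  [255,[0.0022,0.0007,-0.0033],[0,0,0]],
  [255,[0.0022,0.0007,-0.0033],[0,0,0]],
  [255,[0,0,0],[0,0,0]],
])

```text
time_s: 12.82
eef_pos: [447.8, -83.3, 353.8]
eef_rot: [-0.03, 0.988, 0.126, 0.085]
contact_force: [-0.0, 0.3, -0.0]
grip_width: 0.161
grip_force: 98.1
```

```bash
python3 st.py
```

```text
t 12.825 j [-0.554 -0.459 -0.322  1.613  0.153  2.341] eef [447.811 -83.303 353.824] F [-0.038  0.341 -0.015] T [-0.098  0.183  0.01 ]
nose [547.549 -49.49  164.044] depth 25.902330661435975 lat e1,e2 0.20712370268294747 0.4560687712346548 rot needed [0. 0. 0.] e1 [ 0.309 -0.951  0.   ] e2 [0.779 0.253 0.574]
F along a -0.05201158519339953 e1 -0.3356140914053945 e2 0.04787408306535127
```

move_arm([
  [255,[0.0047,0.0017,-0.0074],[0,0,0]],
  [255,[0.0049,0.0016,-0.0074],[0,0,0]],
  [255,[0.0049,0.0016,-0.0074],[0,0,0]],
  [255,[0.0049,0.0016,-0.0074],[0,0,0]],
  [255,[0.0049,0.0016,-0.0074],[0,0,0]],
  [255,[0,0,0],[0,0,0]],
])

```text
time_s: 13.58
eef_pos: [472.1, -75.0, 316.4]
eef_rot: [-0.03, 0.988, 0.126, 0.085]
contact_force: [-0.1, -0.2, -0.1]
grip_width: 0.159
grip_force: 98.1
```

```bash
python3 st.py
```

```text
t 13.575 j [-0.507 -0.412 -0.356  1.525  0.148  2.388] eef [472.113 -75.04  316.396] F [-0.117 -0.244 -0.12 ] T [-0.104  0.142  0.001]
nose [571.739 -41.155 126.569] depth 71.27267475524062 lat e1,e2 -0.2450274127386374 -0.08316372874604108 rot needed [ 0. -0.  0.] e1 [ 0.309 -0.951  0.   ] e2 [0.779 0.253 0.574]
F along a 0.008822702894659806 e1 0.19632602857107198 e2 -0.22171769842398503
```

move_arm([
  [255,[0.0046,0.0015,-0.0069],[0,0,0]],
  [255,[0.0046,0.0015,-0.0069],[0,0,0]],
  [255,[0.0016,0.0005,-0.0025],[0,0,0]],
  [255,[0.0016,0.0005,-0.0025],[0,0,0]],
  [255,[0,0,0],[0,0,0]],
])

```text
time_s: 14.2
eef_pos: [484.6, -71.3, 298.4]
eef_rot: [-0.03, 0.988, 0.126, 0.085]
contact_force: [0.5, -0.3, -0.1]
grip_width: 0.156
grip_force: 98.3
```

```bash
python3 st.py
```

```text
t 14.2 j [-0.486 -0.385 -0.369  1.481  0.146  2.41 ] eef [484.602 -71.267 298.41 ] F [ 0.499 -0.316 -0.064] T [-0.109  0.174 -0.022]
nose [584.486 -37.501 108.698] depth 93.51310605240344 lat e1,e2 0.2191089167864762 0.5222679215652409 rot needed [0.001 0.001 0.001] e1 [ 0.309 -0.951  0.   ] e2 [0.779 0.253 0.574]
F along a -0.26878163869821275 e1 0.4547363978506035 e2 0.27189874453505136
```

move_arm([
  [255,[0.0009,0.0005,-0.0019],[0,0,0]],
  [255,[0.0011,0.0004,-0.0016],[0,0,0]],
  [255,[0.0011,0.0004,-0.0016],[0,0,0]],
])

```text
time_s: 14.58
eef_pos: [487.6, -70.0, 293.0]
eef_rot: [-0.03, 0.988, 0.126, 0.085]
contact_force: [-0.9, 0.7, -0.3]
grip_width: 0.159
grip_force: 98.1
```

```bash
python3 st.py
```

```text
t 14.575 j [-0.48  -0.378 -0.373  1.469  0.145  2.416] eef [487.59  -69.963 292.972] F [-0.932  0.671 -0.273] T [-0.114  0.214 -0.049]
nose [587.371 -36.205 103.204] depth 99.81676308130616 lat e1,e2 -0.12221320549645585 -0.05299829856338538 rot needed [0.001 0.001 0.001] e1 [ 0.309 -0.951  0.   ] e2 [0.779 0.253 0.574]
F along a 0.1655879152970618 e1 -0.9257116444349626 e2 -0.7127688399786797
```

move_arm([
  [255,[0.0011,0.0004,-0.0016],[0,0,0]],
  [255,[0.0011,0.0004,-0.0016],[0,0,0]],
])

```text
time_s: 14.82
eef_pos: [489.8, -69.2, 289.7]
eef_rot: [-0.03, 0.988, 0.126, 0.085]
contact_force: [0.4, -0.0, -1.2]
grip_width: 0.159
grip_force: 98.1
```

```bash
python3 - <<'E'
from st import *
import cv2
st(); s=get_image("scene")[:,:,::-1]; cv2.imwrite("pics/s7.png",s)
A=cv2.imread("pics/s6.png").astype(int)-s; D=np.abs(A).sum(2)
# lower end / dish region: bung at crop(240,350)->px(328,218); dish px (324,240)
print(D[205:255,305:350][::2,::2].astype(int)//10)
E
```

```text
t 14.825 j [-0.476 -0.373 -0.375  1.462  0.145  2.42 ] eef [489.784 -69.164 289.731] F [ 0.44  -0.001 -1.191] T [-0.068  0.185  0.041]
nose [589.542 -35.397  99.952] depth 103.80790318363901 lat e1,e2 -0.21997221162023356 -0.022967851494497836 rot needed [0.001 0.001 0.001] e1 [ 0.309 -0.951  0.   ] e2 [0.779 0.253 0.574]
F along a -1.2157866588143933 e1 0.1367371144626856 e2 -0.34044935781225655
[[ 0  0  0  0  0  0  0  0  0  0  0  0  0  0  0  1  5  7  5  0  0  0  0]
 [ 0  0  0  0  0  0  0  0  0  0  0  0  0  0  0  3  7 10 12  4  0  0  0]
 [ 0  0  0  0  0  0  0  0  0  0  0  0  0  2  5  0  9 11  9  0  0  0  0]
 [ 0  0  0  0  0  0  0  0  0  0  0  0  0  2  5  7  1  3  1  0  0  0  0]
 [ 0  0  0  0  0  0  0  0  0  7 14  0  0  0  2 13  5  0  0  0  0  0  0]
 [ 0  0  0  0  0  0  0  0  0 10 33  4  0  0  0  2  0  0  0  0  0  0  0]
 [ 0  0  0  0  0  0  0  0  0  2 28 31  4  0  0  0  0  0  0  0  0  1  0]
 [ 0  0  0  0  0  0  0  0  0  0  4 31 36 17  3  0  0  0  0  0  0  0  0]
 [ 0  0  0  0  0  0  0  0  0  0  0  3 19 29 11  0  0  0  0  0  0  0  0]
 [ 0  0  0  0  0  0  0  0  0  0  0  0  0  1  0  0  0
[... 400 characters left out ...]
 0  1  0  0  0  0  1 17 28 25 18  2  0  0  0  0  0]
 [ 0  0  0  0  0  0  0  0  0  0  0  0  3 26 34 33 29  4  0  1  0  0  0]
 [ 0  0  0  0  0  0  0  0  0  0  0  2 20 33 34 32 25 12  1  0  0  0  0]
 [ 0  0  0  0  0  0  0  0  0  0  0  3 25 25 22 17 17 18  5  0  0  0  0]
 [ 0  0  0  0  0  0  0  0  0  0  0  1 14 18 17 19 19 18  4  0  0  0  0]
 [ 0  0  0  0  0  0  0  0  0  1  0  0  3 10 14 15 13  5  1  0  0  0  0]
 [ 0  0  0  0  0  0  0  1  0  0  0  0  0  0  1  1  0  0  0  0  0  0  0]
 [ 0  0  0  0  0  0  0  0  0  0  0  0  0  0  0  1  0  0  0  0  0  0  0]
 [ 0  1  1  0  0  0  0  0  0  0  0  0  0  0  0  0  0  0  0  0  1  0  0]
 [ 0  0  0  0  0  0  0  0  0  0  0  0  0  0  0  0  0  0  0  0  0  0  0]]
```

The scene difference shows the bung gone from the tube end at (330,218) and a dark object lying in the dish at px (335,240). Next I push the nose out of the lower end.

move_arm([
  [255,[0.0025,0.0008,-0.0038],[0,0,0]],
  [255,[0.0025,0.0008,-0.0038],[0,0,0]],
  [255,[0.0026,0.0009,-0.0039],[0,0,0]],
  [255,[0,0,0],[0,0,0]],
  [255,[0,0,0],[0,0,0]],
])

```text
time_s: 15.5
eef_pos: [497.4, -66.7, 278.7]
eef_rot: [-0.03, 0.988, 0.126, 0.085]
contact_force: [0.1, 0.1, -0.6]
grip_width: 0.158
grip_force: 98.1
```

```bash
python3 - <<'E'
from st import *
import cv2
st(); s=get_image("scene")[:,:,::-1]; t=cv2.imread("pics/s7.png"); cv2.imwrite("pics/s8.png",s)
D=np.abs(t.astype(int)-s).sum(2)
print(D[205:255,305:350][::2,::2].astype(int)//10)
print(goal(26)[0]*1000)
E
```

```text
t 15.5 j [-0.463 -0.354 -0.38   1.435  0.144  2.433] eef [497.398 -66.713 278.66 ] F [ 0.079  0.096 -0.591] T [-0.111  0.165 -0.025]
nose [597.24  -32.978  88.921] depth 117.47306468273649 lat e1,e2 -0.14214271334695452 0.2594715760183325 rot needed [0.001 0.001 0.001] e1 [ 0.309 -0.951  0.   ] e2 [0.779 0.253 0.574]
F along a -0.5439885670427415 e1 -0.06660913902633829 e2 -0.2536190731337905
[[ 0  0  0  0  0  0  0  0  0  0  0  0  0  0  0  1  0  0  0  0  0  0  0]
 [ 0  0  0  0  0  0  0  0  0  0  0  0  0  0  1  0  0  1  0  0  0  0  0]
 [ 0  0  0  0  0  0  0  0  0  0  0  0  0  1  1  1  0  0  1  0  0  0  0]
 [ 0  0  0  0  0  0  0  0  0  0  0  0  0  0  3  0  4  3  0  0  0  0  0]
 [ 0  0  0  0  0  0  0  0  0  0  0  0  0  0  2  4  5  0  0  0  0  0  0]
 [ 0  0  0  0  0  0  0  0  0  0  0  0  0  0  0  0  0  0  0  0  0  0  0]
 [ 0  0  0  0  0  0  0  0  0  0  0 11  4  0  0  0  0  0  0  0  0  0  0]
 [ 0  0  0  0  0  0  0  0  0  0  0  1  4  0  0  0  0  0  0  0  0  0  0]
 [ 0  0  0  0  0  0  0  0  0  0  0  0  0  0  0  0  0  0  0  0  0  0  0]
 [ 0  0  0  0  0  0  0  0  0  0  0  0  0  0  0  0  0  0 
[... 422 characters left out ...]
  0  0  0  0  0  0  0  0]
 [ 0  0  0  0  0  0  0  0  0  0  0  0  0  1  0  0  0  0  0  0  0  0  0]
 [ 0  0  0  0  0  0  0  0  0  0  0  0  0  0  0  0  0  0  0  0  0  0  0]
 [ 0  0  0  0  0  0  0  0  0  0  0  0  0  0  0  0  0  0  0  0  0  0  0]
 [ 0  0  0  0  0  0  0  0  0  0  0  0  0  0  0  0  0  0  0  0  0  0  0]
 [ 0  0  0  0  0  0  0  0  0  0  0  0  0  0  0  0  0  0  0  0  0  0  0]
 [ 0  0  0  0  0  0  0  0  0  0  0  0  0  0  0  0  0  0  0  0  0  0  0]
 [ 0  0  0  0  0  0  0  0  0  0  0  0  0  0  0  0  0  0  0  0  0  0  0]
 [ 0  0  0  0  1  0  0  0  0  0  0  0  0  0  0  0  0  0  0  0  0  0  0]
 [ 0  0  0  0  0  0  0  0  0  0  0  0  0  0  0  0  0  0  0  0  0  0  0]]
[-49.867 -16.585  74.783]
```

move_arm([
  [255,[-0.0062,-0.0021,0.0094],[0,0,0]],
  [255,[-0.0062,-0.0021,0.0094],[0,0,0]],
  [255,[-0.0062,-0.0021,0.0094],[0,0,0]],
  [255,[-0.0062,-0.0021,0.0094],[0,0,0]],
  [255,[-0.0062,-0.0021,0.0094],[0,0,0]],
  [255,[-0.0062,-0.0021,0.0094],[0,0,0]],
  [255,[-0.0062,-0.0021,0.0094],[0,0,0]],
  [255,[-0.0062,-0.0021,0.0094],[0,0,0]],
  [255,[0,0,0],[0,0,0]],
])

```text
time_s: 16.68
eef_pos: [447.7, -83.8, 354.7]
eef_rot: [-0.029, 0.988, 0.126, 0.085]
contact_force: [-0.5, -0.5, -0.3]
grip_width: 0.158
grip_force: 98.1
```

```bash
python3 - <<'E'
from st import *
import cv2
st(); g=goal(120);print(g[0]*1000,g[1]); s=get_image("scene")[:,:,::-1]; cv2.imwrite("pics/s9.png",s)
D=np.abs(cv2.imread("pics/s8.png").astype(int)-s).sum(2); print(D[210:226,320:338])
c=camera_info("scene"); print([proj("scene",m0-a0*k,c) for k in (110,114,118)])
E
```

```text
t 16.675 j [-0.555 -0.46  -0.321  1.613  0.153  2.341] eef [447.715 -83.819 354.71 ] F [-0.479 -0.481 -0.276] T [-0.151  0.163  0.023]
nose [547.774 -50.253 165.055] depth 25.061596867535393 lat e1,e2 1.0017564662813891 1.0186774296525476 rot needed [0.001 0.002 0.001] e1 [ 0.309 -0.951  0.   ] e2 [0.779 0.253 0.574]
F along a 0.1204503911006145 e1 0.30987179607951265 e2 -0.6534149566292468
[ 51.11   17.157 -78.195] [0.001 0.002 0.001]
[[  7   6   3   4   1   2  11   2   4   1   1   3   7   6  24  44  62  90]
 [  3   6   3   0   1   3   8   6   3   4   5   9   9  14  36  54  70  81]
 [  3   5   1   3   3   3   3   2   5   1   1  11  14  22  45  64  85  85]
 [  6   2   4   3   6   3   4   0   1   5   2   8  18  32  56  66  66  59]
 [  7   2   1   1   0   4   6   3   2   2   2   6   9  21  45  47  42  21]
 [  3   2   4   0   2   3   8   5   2   4   2   3   5   5   6  19  13   9]
 [  1   1   4   1   0   6  13  54  33  11   7   0   1   6   4   4   8   1]
 [  3   5   3   3   2   6  30 115 115  44  14   6   5   3   5   2   4   5]
 [  2   2   3   0   1   6  18  77 131  81  21   9   3   3   6  11   1   5]
 [  1   2   2   2   1   2   6  21  40  46  18   4   7   0   5   3   0   3]
 [  3   1   7   1   3   3   2   5   9  12   8   6   2   3   5   2   1   1]
 [  5   3   3   4   2   4   1   2   4   3   3   5   5   3   3   4   1   2]
 [  4   6   1   1   9   6   1   1   3   4   5   5   3   2   0   1   4   0]
 [  3   4   3   2   3   1   5   6   3   5   5   1   3   1   3   5   2   6]
 [  2   1   3   3   5   0   3   3   1   2   6   3   5   1   2   1   6   6]
 [  4   4   0   3   3   4   3   2   3   6   3   3   1   8   9   7   1   0]]
[array([329.955, 214.622]), array([329.042, 215.657]), array([328.133, 216.689])]
```

move_arm([
  [255,[0.0064,0.0022,-0.0097],[0,0,0]],
  [255,[0.0064,0.0022,-0.0097],[0.001,0.002,0.001]],
  [255,[0.0064,0.0022,-0.0097],[0,0,0]],
  [255,[0.0064,0.0021,-0.0097],[0,0,0]],
  [255,[0.0064,0.0021,-0.0097],[0,0,0]],
  [255,[0.0063,0.0021,-0.0097],[0,0,0]],
  [255,[0.0063,0.0021,-0.0097],[0,0,0]],
  [255,[0.0063,0.0021,-0.0097],[0,0,0]],
  [255,[0,0,0],[0,0,0]],
])

```text
time_s: 17.85
eef_pos: [498.7, -66.1, 275.3]
eef_rot: [-0.031, 0.988, 0.126, 0.084]
contact_force: [0.6, 0.1, -0.5]
grip_width: 0.156
grip_force: 98.2
```

```bash
python3 - <<'E'
from st import *
import cv2
st(); g=goal(25);print(g[0]*1000,g[1]); s=get_image("scene")[:,:,::-1]
D=np.abs(cv2.imread("pics/s9.png").astype(int)-s).sum(2); print(D[215:222,325:333])
E
```

```text
t 17.85 j [-0.461 -0.346 -0.38   1.431  0.144  2.434] eef [498.734 -66.124 275.253] F [ 0.646  0.149 -0.454] T [-0.105  0.14  -0.014]
nose [597.942 -31.942  85.261] depth 121.03746376287745 lat e1,e2 -0.9098739430488254 -1.030790681073758 rot needed [-0.001 -0.002 -0.001] e1 [ 0.309 -0.951  0.   ] e2 [0.779 0.253 0.574]
F along a -0.7507373250777589 e1 0.05848749400654804 e2 0.2808713647404134
[-51.729 -17.386  79.082] [-0.001 -0.002 -0.001]
[[  3   7   2   3   3   2   3   1]
 [  6  17  38  30   7   5   3   5]
 [ 17  72 161 133  41  12   5   0]
 [ 21  92 235 265 146  48  11   4]
 [  8  49 158 250 210  85  20  10]
 [  3  13  57 112 106  39  10   2]
 [  3   4  11  30  25   9   6   3]]
```

move_arm([
  [255,[-0.0064,-0.0021,0.0099],[-0.001,-0.002,-0.001]],
  [255,[-0.0064,-0.0022,0.0099],[0,0,0]],
  [255,[-0.0065,-0.0022,0.0099],[0,0,0]],
  [255,[-0.0065,-0.0022,0.0099],[0,0,0]],
  [255,[-0.0065,-0.0022,0.0099],[0,0,0]],
  [255,[-0.0065,-0.0022,0.0099],[0,0,0]],
  [255,[-0.0065,-0.0022,0.0099],[0,0,0]],
  [255,[-0.0064,-0.0021,0.0098],[0,0,0]],
  [255,[0,0,0],[0,0,0]],
  [255,[0,0,0],[0,0,0]],
])

```text
time_s: 19.15
eef_pos: [447.0, -83.8, 355.0]
eef_rot: [-0.03, 0.988, 0.126, 0.085]
contact_force: [0.8, -0.2, -0.4]
grip_width: 0.161
grip_force: 98.1
```

```bash
python3 - <<'E'
from st import *
st(); g=goal(119.5);print(g[0]*1000,g[1])
E
```

```text
t 19.15 j [-0.556 -0.46  -0.32   1.615  0.153  2.339] eef [447.041 -83.848 355.038] F [ 0.817 -0.231 -0.352] T [-0.045  0.17   0.018]
nose [546.854 -50.096 165.286] depth 24.398066102658063 lat e1,e2 0.5678962556616636 0.4743529530195594 rot needed [0.001 0.001 0.001] e1 [ 0.309 -0.951  0.   ] e2 [0.779 0.253 0.574]
F along a -0.6927126366690454 e1 0.4719108153492415 e2 0.3764574344833146
[ 51.513  17.089 -78.114] [0.001 0.001 0.001]
```

Down stroke 2, then up stroke 3.

move_arm([
  [255,[0.0064,0.0021,-0.0097],[0,0,0]],
  [255,[0.0064,0.0021,-0.0097],[0,0,0]],
  [255,[0.0064,0.0021,-0.0097],[0,0,0]],
  [255,[0.0064,0.0021,-0.0097],[0,0,0]],
  [255,[0.0064,0.0021,-0.0097],[0,0,0]],
  [255,[0.0064,0.0021,-0.0097],[0,0,0]],
  [255,[0.0064,0.0021,-0.0097],[0,0,0]],
  [255,[0.0064,0.0021,-0.0097],[0,0,0]],
  [255,[0,0,0],[0,0,0]],
  [255,[0,0,0],[0,0,0]],
])

```text
time_s: 20.4
eef_pos: [498.2, -67.1, 278.0]
eef_rot: [-0.03, 0.988, 0.126, 0.085]
contact_force: [-0.8, -0.7, 1.0]
grip_width: 0.162
grip_force: 98.1
```

```bash
python3 - <<'E'
from st import *
import cv2
st(); g=goal(25);print(g[0]*1000,g[1]); s=get_image("scene")[:,:,::-1]
D=np.abs(cv2.imread("pics/s9.png").astype(int)-s).sum(2); print(D[215:222,325:333])
E
```

```text
t 20.4 j [-0.463 -0.351 -0.379  1.433  0.144  2.433] eef [498.194 -67.062 277.953] F [-0.848 -0.662  0.959] T [-0.076  0.209  0.037]
nose [598.056 -33.353  88.219] depth 118.42576792734789 lat e1,e2 0.46639256402627804 0.3977712637430059 rot needed [0.001 0.001 0.001] e1 [ 0.309 -0.951  0.   ] e2 [0.779 0.253 0.574]
F along a 1.3650245363034434 e1 0.36768864580202015 e2 -0.27812619794228177
[-51.191 -16.438  76.381] [0.001 0.001 0.001]
[[  6  21  11   4   4   3   6   2]
 [ 15  43  69  39   9   4   4   5]
 [ 10  40 129 122  41  10   1   4]
 [  3  21 106 154  88  20   7   4]
 [  3   7  36  68  57  20   4   4]
 [  0   2   6  16  14   6   5   3]
 [  6   2   3   3   3   3   8   1]]
```

move_arm([
  [255,[0.0011,0.0004,-0.0016],[0,0,0]],
  [255,[0,0,0],[0,0,0]],
  [255,[-0.0065,-0.0021,0.0097],[0,0,0]],
  [255,[-0.0065,-0.0021,0.0097],[0,0,0]],
  [255,[-0.0065,-0.0021,0.0097],[0,0,0]],
  [255,[-0.0065,-0.0021,0.0097],[0,0,0]],
  [255,[-0.0065,-0.0021,0.0097],[0,0,0]],
  [255,[-0.0065,-0.0021,0.0097],[0,0,0]],
  [255,[-0.0065,-0.0021,0.0097],[0,0,0]],
  [255,[-0.0065,-0.0021,0.0098],[0,0,0]],
])

```text
time_s: 21.7
eef_pos: [446.9, -83.5, 354.5]
eef_rot: [-0.03, 0.988, 0.126, 0.085]
contact_force: [0.1, -0.5, -0.6]
grip_width: 0.162
grip_force: 98.1
```

move_arm([
  [255,[0,0,0],[0,0,0]],
  [255,[0,0,0],[0,0,0]],
])

```text
time_s: 21.95
eef_pos: [447.3, -83.4, 353.6]
eef_rot: [-0.03, 0.988, 0.126, 0.085]
contact_force: [-0.1, -0.1, -0.2]
grip_width: 0.16
grip_force: 98.1
```

```bash
python3 - <<'E'
from st import *
st(); g=goal(120.5);print(g[0]*1000,g[1])
E
```

```text
t 21.95 j [-0.555 -0.461 -0.324  1.613  0.153  2.341] eef [447.337 -83.435 353.561] F [-0.138 -0.064 -0.244] T [-0.12   0.152  0.059]
nose [547.157 -49.684 163.813] depth 25.843058223541583 lat e1,e2 0.26998027971570465 -0.030670485214876878 rot needed [0.001 0.001 0.001] e1 [ 0.309 -0.951  0.   ] e2 [0.779 0.253 0.574]
F along a -0.11316763178922923 e1 0.0185654150150122 e2 -0.2634998888582406
[ 51.763  16.853 -77.456] [0.001 0.001 0.001]
```

move_arm([
  [255,[0.0065,0.0021,-0.0097],[0,0,0]],
  [255,[0.0065,0.0021,-0.0097],[0,0,0]],
  [255,[0.0065,0.0021,-0.0097],[0,0,0]],
  [255,[0.0065,0.0021,-0.0097],[0,0,0]],
  [255,[0.0065,0.0021,-0.0097],[0,0,0]],
  [255,[0.0064,0.0021,-0.0097],[0,0,0]],
  [255,[0.0064,0.0021,-0.0097],[0,0,0]],
  [255,[0.0064,0.0021,-0.0096],[0,0,0]],
  [255,[0,0,0],[0,0,0]],
  [255,[0,0,0],[0,0,0]],
])

```text
time_s: 23.2
eef_pos: [499.0, -66.6, 276.5]
eef_rot: [-0.03, 0.988, 0.126, 0.085]
contact_force: [0.5, -0.4, -0.2]
grip_width: 0.159
grip_force: 98.1
```

```bash
python3 - <<'E'
from st import *
import cv2
st(); g=goal(-25);print(g[0]*1000,g[1]); s=get_image("scene")[:,:,::-1]
D=np.abs(cv2.imread("pics/s9.png").astype(int)-s).sum(2); print(D[215:222,325:333])
E
```

```text
t 23.2 j [-0.462 -0.349 -0.38   1.43   0.144  2.434] eef [498.992 -66.641 276.536] F [ 0.483 -0.439 -0.217] T [-0.033  0.157  0.073]
nose [598.855 -32.916  86.806] depth 120.09737157059193 lat e1,e2 0.2980748098112529 0.3201407957342224 rot needed [0.001 0.001 0.001] e1 [ 0.309 -0.951  0.   ] e2 [0.779 0.253 0.574]
F along a -0.363315542188544 e1 0.5670562705251475 e2 0.14093229521891393
[-79.265 -25.722 118.756] [0.001 0.001 0.001]
[[  5  21  15   3   0   0   6   5]
 [ 17  59  79  39  12   5   5   5]
 [ 25 110 200 139  39  12   6   4]
 [ 22  98 204 228 119  28   5   7]
 [  9  36  93 139 103  29   7   1]
 [  3   3  21  36  28  11   5   2]
 [  3   1   2   5   4   3   8   1]]
```

Three full strokes are done. Withdrawing now.

move_arm([
  [255,[-0.0079,-0.0026,0.0119],[0,0,0]],
  [255,[-0.0079,-0.0026,0.0119],[0,0,0]],
  [255,[-0.0079,-0.0026,0.0119],[0,0,0]],
  [255,[-0.0079,-0.0026,0.0119],[0,0,0]],
  [255,[-0.0079,-0.0026,0.0119],[0,0,0]],
  [255,[-0.008,-0.0026,0.0119],[0,0,0]],
  [255,[-0.008,-0.0026,0.0119],[0,0,0]],
  [255,[-0.008,-0.0026,0.0119],[0,0,0]],
  [255,[-0.008,-0.0026,0.0119],[0,0,0]],
  [255,[-0.008,-0.0025,0.0118],[0,0,0]],
])

```text
time_s: 24.5
eef_pos: [418.9, -92.7, 396.0]
eef_rot: [-0.03, 0.988, 0.126, 0.085]
contact_force: [-0.3, -0.4, -0.2]
grip_width: 0.158
grip_force: 98.1
```

move_arm([
  [255,[0.002,-0.004,0.02],[0,0,0]],
  [255,[0.0146,-0.0184,0.001],[-0.0236,0.0726,0]],
  [255,[0.0146,-0.0184,0.001],[-0.0236,0.0726,0]],
  [255,[0.0146,-0.0184,0.001],[-0.0236,0.0726,0]],
  [255,[0.0146,-0.0184,0.001],[-0.0236,0.0726,0]],
  [255,[0.0146,-0.0184,0.001],[-0.0236,0.0726,0]],
  [255,[0.0146,-0.0184,0.001],[-0.0236,0.0726,0]],
  [255,[0.0146,-0.0184,0.001],[-0.0236,0.0726,0]],
  [255,[0.0146,-0.0144,0.001],[-0.0236,0.0726,0]],
  [255,[0,0,0],[0,0,0]],
])

```text
time_s: 25.75
eef_pos: [535.2, -240.4, 414.7]
eef_rot: [0.029, 0.97, 0.12, -0.211]
contact_force: [0.3, -0.7, -0.9]
grip_width: 0.155
grip_force: 98.5
```

```bash
python3 - <<'E'
from st import *
st(); o,M=pose(); b=json.load(open("b.json")); z=M.apply(b["z"]); rv=np.cross(z,[0,0,1.])
n=o['eef_pos']+(R.from_rotvec(rv)*M).apply(b["nose"]); print("z",z,"rv",rv,"nose after",n,"to holder",np.array([517.5,-243.7,12.5])-n)
E
```

```text
t 25.75 j [-0.527  0.521  0.748  2.11  -0.299  2.415] eef [ 535.235 -240.431  414.711] F [ 0.285 -0.716 -0.943] T [ 0.146 -0.389 -0.013]
nose [ 514.324 -246.497  198.764] depth -55.581313870489836 lat e1,e2 177.30414449333574 -55.38235897214644 rot needed [ 0.179 -0.541  0.002] e1 [ 0.309 -0.951  0.   ] e2 [0.779 0.253 0.574]
F along a -0.800687644377852 e1 0.7694231454387753 e2 -0.5001059648498303
z [-0.005  0.002  1.   ] rv [ 0.002  0.005 -0.   ] nose after [ 513.236 -246.068  198.86 ] to holder [   4.264    2.368 -186.36 ]
```

move_arm([
  [255,[0.002,0.001,-0.03],[0,0,0]],
  [255,[0.0022,0.0014,-0.05],[0.002,0.005,0]],
  [255,[0,0,0],[0,0,0]],
  [255,[0,0,0],[0,0,0]],
])

```text
time_s: 26.25
eef_pos: [538.0, -236.9, 340.9]
eef_rot: [0.029, 0.97, 0.12, -0.211]
contact_force: [0.0, -0.3, -0.9]
grip_width: 0.163
grip_force: 98.5
```

```bash
cat > hl.py <<'E'
from st import *
o,M=pose(); b=json.load(open("b.json")); z=M.apply(b["z"]); rv=np.cross(z,[0,0,1.])
n=o['eef_pos']+(R.from_rotvec(rv)*M).apply(b["nose"]); print("j",o['joint_positions'],"F",o['contact_force'],"z",z,"rv",rv,"nose",n,"to holder",np.array([517.5,-243.7,12.5])-n)
E
python3 hl.py
```

```text
j [-0.52   0.46   0.531  1.956 -0.298  2.422] F [ 0.041 -0.265 -0.909] z [-0.006  0.003  1.   ] rv [ 0.003  0.006 -0.   ] nose [ 516.05  -242.579  125.041] to holder [   1.45    -1.121 -112.541]
```

move_arm([
  [255,[0.0014,-0.0011,-0.02],[0.003,0.006,0]],
  [255,[0,0,-0.02],[0,0,0]],
  [255,[0,0,-0.015],[0,0,0]],
  [255,[0,0,0],[0,0,0]],
  [255,[0,0,0],[0,0,0]],
])

```text
time_s: 26.88
eef_pos: [540.0, -238.3, 283.6]
eef_rot: [0.027, 0.969, 0.121, -0.214]
contact_force: [-0.2, -0.5, -0.5]
grip_width: 0.158
grip_force: 98.5
```

```bash
python3 hl.py
```

```text
j [-0.52   0.458  0.422  1.857 -0.298  2.422] F [-0.189 -0.451 -0.465] z [ 0.002 -0.     1.   ] rv [-0.    -0.002  0.   ] nose [ 518.033 -243.914   67.715] to holder [ -0.533   0.214 -55.215]
```

move_arm([
  [255,[-0.0005,0.0002,-0.01],[0,0,0]],
  [255,[0,0,-0.01],[0,0,0]],
  [255,[0,0,-0.01],[0,0,0]],
  [255,[0,0,-0.01],[0,0,0]],
  [255,[0,0,-0.01],[0,0,0]],
  [255,[0,0,-0.003],[0,0,0]],
  [255,[0,0,0],[0,0,0]],
])

```text
time_s: 27.75
eef_pos: [539.3, -237.9, 229.7]
eef_rot: [0.027, 0.969, 0.121, -0.215]
contact_force: [-0.2, -0.2, -1.1]
grip_width: 0.161
grip_force: 98.7
```

```bash
python3 hl.py
```

```text
j [-0.52   0.457  0.323  1.76  -0.298  2.422] F [-0.224 -0.169 -1.084] z [ 0.003 -0.001  1.   ] rv [-0.001 -0.003  0.   ] nose [ 517.333 -243.565   13.817] to holder [ 0.167 -0.135 -1.317]
```

move_arm([
  [255,[0,0,-0.001],[0,0,0]],
  [255,[0,0,0],[0,0,0]],
  [60,[0,0,0],[0,0,0]],
  [60,[0,0,0],[0,0,0]],
  [60,[0,0,0],[0,0,0]],
  [60,[0.012,0.003,0.027],[0,0,0]],
  [60,[0.016,0.004,0.036],[0,0,0]],
  [60,[0.02,0.005,0.045],[0,0,0]],
  [60,[0.01,0.003,0.025],[0,0,0]],
  [60,[0,0,0],[0,0,0]],
])

```text
time_s: 29.0
eef_pos: [598.8, -223.2, 363.2]
eef_rot: [0.028, 0.969, 0.121, -0.213]
contact_force: [-0.6, -0.1, -1.9]
grip_width: 0.771
grip_force: 0.0
```

```bash
python3 - <<'E'
from st import *
import cv2
print(get_obs()['eef_pos'],get_obs()['joint_positions'])
s=get_image("scene")[:,:,::-1];cv2.imwrite("pics/s10.png",s)
B=cv2.imread("pics/scene0.png").astype(int);D=np.abs(B-s).sum(2)
D[D<70]=0
n,l,stt,c=cv2.connectedComponentsWithStats((D[150:345,220:430]>0).astype(np.uint8))
for i in range(1,n):
    if stt[i,4]>4: print(stt[i],c[i]+[220,150])
# handle centreline in both
for nm,I in(("before",B),("after",s.astype(int))):
    for r in (156,164,172,180,190):
        w=(I[r,380:405,2]-I[r,380:405,0]); g=I[r,380:405].sum(1); print(nm,r,g//10)
E
```

```text
[ 598.753 -223.171  363.249] [-0.46   0.727  0.93   2.109 -0.279  2.481]
[114   0  53  37 625] [360.384 170.029]
[204   0   6  16  61] [427.23  155.525]
[171   3   5  25  61] [392.869 162.754]
[207  20   3  30  62] [428.306 185.274]
[    0    35   210   160 10531] [327.222 275.452]
[129  51   6   5  10] [351.4 203.1]
[111  59   8   8  39] [334.333 211.974]
[103  62  12  11  69] [327.623 217.812]
[108  83  13  13 124] [334.218 239.516]
[ 104  166   70   29 1041] [348.894 334.429]
before 156 [26 27 26 26 26 26 27 27 27 26 26 28 32 33 32 32 31 29 29 29 29 28 29 29
 29]
before 164 [28 28 28 28 28 28 28 28 27 27 25 27 30 30 29 28 28 28 28 28 28 28 27 28
 27]
before 172 [29 29 28 29 29 29 28 29 28 26 27 28 29 28 27 27 28 28 28 28 28 28 28 28
 28]
before 180 [19 19 20 20 20 20 21 20 21 23 25 27 27 26 24 23 23 22 22 23 26 28 28 28
 28]
before 190 [51 50 50 51 50 50 51 50 49 43 36 39 48 50 50 51 51 51 51 51 51 51 52 53
 54]
after 156 [29 29 29 29 29 29 30 29 29 29 28 24 22 23 22 23 27 31 32 32 32 32 32 32
 32]
after 164 [24 28 31 31 31 31 31 31 31 30 24 23 22 22 22 24 29 31 32 31 31 31 31 31
 31]
after 172 [21 22 21 21 22 26 30 32 31 27 23 21 21 21 24 28 30 32 31 32 32 32 32 31
 32]
after 180 [14 14 14 15 14 15 15 16 17 19 20 20 21 23 25 26 25 26 25 27 29 31 31 31
 32]
after 190 [27 27 27 28 28 28 28 27 27 25 23 25 28 28 29 31 37 42 51 55 55 55 56 58
 58]
```

The last scene comparison puts the brush back upright in the holder, with its stem at column 390 as at the start. The bung is still in the dish at (334,240), and the arm is clear of everything.

```bash
python3 -c "from rig import *; print(finish_job())"
```

```text
the job is handed in; nothing more can be done
None
```

Job handed in at about 29 s: the bung is in the dish, the tube was scrubbed three times with the nose out of the lower end each time, and the brush is back in its holder; I re-gripped it once on the way, because the first grip couldn't reach the tube.

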